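# Close the tofu press with its hook-on bar

## Task

Close the tofu press with its steel closing bar. Hold the bar by its black handle, tilt it so that the oblong eye at its long end goes down over the near wing of the stud's T-shaped head, and draw it on until the eye's end meets the stud's neck; keep it there while you lever the other end down against the spring to its rest pads, with its slot round the catch, then draw the bar back towards the stud until the slot's end stands against the catch, let the spring lift it up under the T-head and behind the catch's lip, and let go. How high the hoop with the stud and the catch is clamped on the tub differs, so work by feel and never force it: the bar must not push on the press with more than 40 N (about 4 kg), all its contacts added up; leave the glass, the mug and the peeler where they are.

Things in the scene. Friction and masses are not known exactly. Their poses are not given: they have to be found in the camera images.
- closing_bar: Flat steel closing bar 213 x 36 x 5 mm, black handle on top, 0.18 to 0.26 kg, starts flat on the worktop. Origin in the underside; x along the bar to its slotted short end, y across, z up. Along x in mm: outer end -117.5, end strip, oblong eye -107.5 to -72.5 (17 wide), plain bar to 67, slot 67 to 89.5 (18 wide), cross strip to 95.5. When shut: straight above the press's origin, axes alike.
- bar_grip (a point): Centre of the black handle, an upright block 54 long (along x), 16 thick (along y: grip it across this) and 30 mm tall on the 36 mm wide bar; at x = 33, z = 20 mm in the bar (block from 5 to 35 mm above the underside). Axes as the bar's.
- bar_eye (a point): Centre of the oblong eye (35 x 17 mm), half-way through the bar's thickness: x = -90, z = 2.5 mm in the bar. Axes as the bar's.
- bar_toe (a point): Middle of the 10 mm end strip beyond the eye, half-way through the thickness: x = -112.5, z = 2.5 mm in the bar. Axes as the bar's.
- bar_end (a point): Middle of the 6 mm cross strip beyond the slot, half-way through the thickness: x = 92.5, z = 2.5 mm in the bar. Axes as the bar's.
- tofu_press: Tofu press, fixed: grey-green tub 146 x 112 mm, rim 64 up; origin mid-underside on the worktop, x from T-head stud to catch, z up. Round it slides a dark hoop carrying stud, catch and pads; it was clamped 0 to 14 mm above its lowest place, unknown to you: feel for it. Heights marked * are for the lowest place: add this unknown. Use light force: the bar must not push on the press with over 40 N, contacts added up.
- spring_cap: Round steel cap, 34 mm across, in the middle of the press on a spring; moves only up and down. Origin in its axis, 50.5 mm below its domed top, which is 100.5 mm above the worktop when free. It pushes up 0.4 N per mm it is pressed down: 6 to 11.5 N with the bar on the pads, 4 to 9.5 N latched.
- stud_foot (a point): On the worktop below the stud's axis (x -90 mm in the press, axes alike). Neck 9 mm round; under it the hoop's ear 64* up, 36 wide, reaching 27 mm out from the axis. T-head: underside 81.5*, top 86.5*, 42 long (press x), 12 wide: 7 longer than the eye. At 33 degrees, slot end up, the bar's end strip goes down outside the robot-side wing, then under it; eye end at the neck, its other end clears the far wing.
- catch_foot (a point): On the worktop below the far face of the catch's shank (x 89 mm in the press, axes alike). Shank 7 thick, 12 wide. Nose 10.5 mm long, away from the stud, underside 81.5*, top 87*; its last 3 mm have a lip down to 79*. Hard rest pads beside the shank 72* up. With the eye end at the neck the cross strip comes down 3 mm past the nose; on the pads it clears the lip by 2 mm; it is home 13 mm back.
- glass: Clear drinking glass, 81 mm across, 91 mm tall, standing on the worktop; not to be moved. Origin: middle of its underside.
- mug: Cream mug with a handle, 78 x 116 mm, 101 mm tall, standing on the worktop; not to be moved. Origin: middle of its underside.
- peeler: Vegetable peeler with a black handle, 170 x 25 x 18 mm, lying on the worktop; not to be moved. Origin: middle of its underside.
There are look-alikes about, which are no part of the job. There is more than one size of the closing_bar; the job needs the larger.

How it is judged (in metres and radians):
On the way:
1. the bar, still tilted with its slotted end up, has its end strip under the robot-side wing of the T-head and the eye drawn on towards the neck (x of bar_toe in the frame of stud_foot between -0.018 and -0.003 m and y of bar_toe in the frame of stud_foot between -0.006 and 0.006 m and height (world z) of bar_toe below 0.088 m and angle between closing_bar's own z axis and vertical above 0.12 rad), for 0.05 s.
At the end, for the whole second after the job is handed in: The bar is level (within 0.04 rad), at rest and let go; its eye is centred round the stud (3 mm along, 5 mm across), its cross strip is behind the catch's lip (middle 1 to 7 mm beyond the shank, 6 mm across), and the T-head and the nose hold it down on the sprung cap (over 3.3 N) (x of bar_eye in the frame of stud_foot between -0.003 and 0.003 m and y of bar_eye in the frame of stud_foot between -0.005 and 0.005 m and x of bar_end in the frame of catch_foot between 0.001 and 0.007 m and y of bar_end in the frame of catch_foot between -0.006 and 0.006 m and contact force between closing_bar and spring_cap above 3.3 N and angle between closing_bar's own z axis and vertical below 0.04 rad and linear speed of closing_bar below 0.02 m/s and angular speed of closing_bar below 0.1 rad/s); the robot touches nothing.
It fails at once if the bar is forced: it pushes on the press with more than 40 N (contact force between closing_bar and tofu_press above 40 N).
It fails at once if the glass, the mug or the peeler is moved by more than 20 mm (distance of any of glass, mug, peeler from where it was at the start of the episode above 0.02 m).
It also fails if it takes over 72 s, if anything falls off the work surface, if the arm or the gripper's body presses on something with over 40 N, if the wrist force passes 120 N, or if a joint passes its speed limit or range.

## Robot

A 6-joint arm with a two-finger parallel gripper is mounted at the origin on a cart in front of the work surface, level with it; the furniture and walls round the work are solid. World frame = base frame: x ahead of the robot, y to its left, z up, the work surface at z = 0. Lengths are in mm, angles in rad, forces in N, time in s.
With the tool pointing down it reaches from about 300 to 875 mm from the base axis. Payload 6.4 kg.
Tool frame: the origin (TCP) lies on the centre line of the jaws, within the pads' length; the fingertips stand 19 mm ahead of it and the grasp point (between the pads) is the TCP (bot.tip_reach is the distance from the TCP to the fingertips, in mm); y points along the fingers, z is the direction in which the jaws open and shut, and the axes are right-handed (so a half turn about y gives the same grasp; the last joint's range is limited). The gripper opens to 88 mm and grips with 3 to 60 N. Pads are 18 mm wide; open, the fingers measure 123 mm over their backs; the gripper's body (75 mm by 187 mm) begins 45 mm behind the grasp point.
Start: joints at [0.929, 0.181, 1.607, -0, 1.354, -0.206], TCP at [242.719, 521.276, 257.714] pointing down, gripper open.
Joint ranges: [-2.99, 2.99], [-0.89, 2.07], [0.3, 2.58], [-1.14, 4.28], [0, 2.63], [-3.12, 3.12]. Speed limits (rad/s): [2.57, 2.57, 3.01, 3.14, 3.14, 3.14].

## Interface

Orientations are given as a 3x3 rotation matrix whose columns are the frame's x, y, z axes.
In Python, from cell import bot gives the robot as it stands.
- The arm moves only by the shell command python3 -m jog 'ROWS' [OPENING] [FORCE]. ROWS is JSON, a list of rows, each a list of 2 entries, a list of its own where there are three numbers: the shift along the tool's x, y, z in m, then the turn, a rotation vector about the tool's x, y, z in rad. In form: [[[x, y, z], [ax, ay, az]], ...]. A call has 1 to 8 rows; each row is the pose to reach, as a shift and turn from the pose commanded when the call began, along the tool's axes at that moment; what a row does not reach only later rows make up. A row lasts 1/12 s, in which the tool goes at most 41.7 mm and 7.16 degrees, less where a joint would pass 70% of its speed; a pose out of reach is approached as far as the arm can. A call with a gripper value outside its range is refused whole. OPENING is the finger opening in m, from 0 to 0.0881, set as the call begins (- or left out, the last holds). The fingers move at their own pace and stop on an object; FORCE is the grip in N (left out, the last holds). Time passes only in rows, so rows that repeat a pose let the fingers close. It gives the time, the measured TCP pose, the force and the opening at its end, in the units of the state.
- bot.read_state(): the state, without advancing time (a new reading comes with each control period).
- bot.snapshot(name): name is "scene" or "top"; returns a dict with "color" (420x560x3 uint8, red, green, blue), "fovy" (degrees; the focal length in pixels is half the picture's height over the tangent of half this angle, whatever the lens; pixels are square), "cx", "cy" (the principal point, pixels), "k1" (the pictures are not rectified: a ray, as slopes to the right and down, at radius r is drawn at 1 + k1 r^2 times it, then the intrinsics apply), "R" (3x3) and "t" (3): a world point X has camera coordinates R X + t. Camera axes: x right, y down, z forward; pixel columns grow to the right and rows downward; lengths in mm; the calibration is good to about 2 mm. A picture is of the moment at which its call begins. There is no depth.
- bot.close_job(): hands the job in, once; it reports no verdict.
The state is a dict: "time": time; "joint_positions": joint angles; "dq": joint speeds; "tau": joint torques, N m; "tcp_pos": TCP position; "eef_rot": TCP orientation; "force": force on the tool from outside, world axes, zero at the start; "moment": the same for the moment, N m; "grip_width": finger opening in mm.
Only numpy, scipy, OpenCV 4.12 (cv2) and the standard library are available. Lean on these libraries where they do the work, as an engineer would, in place of code of your own. Each camera call takes 0.05 s, during which the arm holds its last target.

## Working session

There is one attempt and no reset: what is moved stays moved. The work goes in short steps, Python scripts to look and compute and a shell command to move; the robot and the scene stay as the last step left them, time stands still between calls to the robot, and variables do not carry over. Pictures are saved under pics/ and viewed, and the job is handed in when it is done.

```bash
ls; mkdir -p pics; python3 - <<'E'
from cell import bot
import cv2,json
s=bot.read_state()
print({k:(v.tolist() if hasattr(v,'tolist') else v) for k,v in s.items()}, bot.tip_reach)
for n in("scene","top"):
    d=bot.snapshot(n); cv2.imwrite(f"pics/{n}0.png",d["color"][:,:,::-1])
    print(n,{k:(v.tolist() if hasattr(v,'tolist') else v) for k,v in d.items() if k!="color"})
E
```

```text
pics
{'time': 0.0, 'joint_positions': [0.9287004015275527, 0.18153814735488583, 1.6079495649897286, -2.852840697843104e-05, 1.3538023156813104, -0.20628090753786882], 'dq': [3.5376832130839964e-05, -0.000310783529813416, -0.0010323026369669379, 0.00019149655287427017, -0.0015674394828582173, -3.2648824643793088e-06], 'tau': [-0.0020492912881309167, -43.38613271713257, -34.18498635292053, 0.07028801366686821, 0.03868570667691529, -0.00017532897800265346], 'tcp_pos': [242.42304351400017, 520.8672066858995, 256.83998060961545], 'eef_rot': [[0.9065287277382238, -0.0009942040418649974, 0.4221429584200598], [-0.4221440075726989, -0.0013760128580566724, 0.9065277400383706], [-0.0003203994044848054, -0.9999985590724305, -0.0016670924641434164]], 'force': [-0.8960802725504988, 0.34803288608088634, -0.2875845533493248], 'moment': [0.008974681966625231, -0.006377981697795026, -0.023510356255222457], 'grip_width': 88.49490655059073} 19.0
scene {'fovy': 46.91633608912004, 'cx': 276.2832691901544, 'cy': 212.7308215746277, 'k1': -0.08080762902972057, 'R': [[0.8178026163200225, -0.575463661973643, 0.006360384265977662], [-0.2804167949374008, -0.4081082927290362, -0.8688003467557014], [0.5025587546318955, 0.7087236380661196, -0.4951217052292922]], 't': [-411.6383722713311, 212.03287001009764, 905.012900256876]}
top {'fovy': 42.04297280380902, 'cx': 274.91915997009124, 'cy': 201.3405157031501, 'k1': 0.0014670117952999928, 'R': [[-0.006783084133293731, -0.9999647035367996, -0.00495796835422737], [-0.9961398454159301, 0.007190904153139697, -0.08748542319830832], [0.08751798754751736, 0.0043454088439662105, -0.996153461710399]], 't': [22.944324482706318, 519.1368174918175, 1392.0467562635606]}
```

View pics/scene0.png

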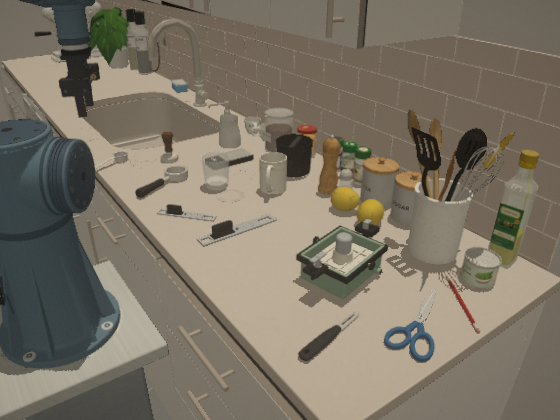

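View pics/top0.png

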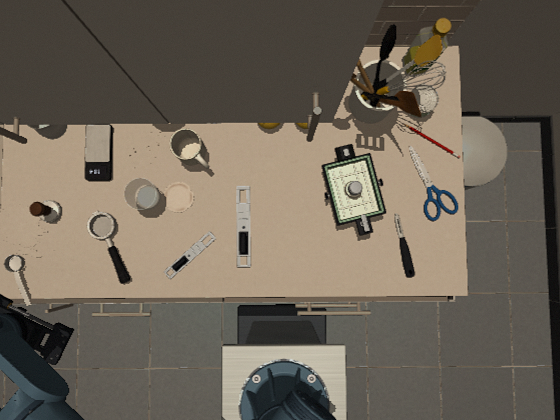

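```bash
python3 - <<'E'
import cv2
t=cv2.imread("pics/top0.png");s=cv2.imread("pics/scene0.png")
a=cv2.resize(t[170:280,215:275],None,fx=5,fy=5,interpolation=cv2.INTER_CUBIC)
b=cv2.resize(t[135:245,310:400],None,fx=5,fy=5,interpolation=cv2.INTER_CUBIC)
cv2.imwrite("pics/z1.png",cv2.hconcat([a,b]))
a=cv2.resize(s[205:250,190:285],None,fx=6,fy=6,interpolation=cv2.INTER_CUBIC)
b=cv2.resize(s[220:300,290:395],None,fx=7,fy=7,interpolation=cv2.INTER_CUBIC)
cv2.imwrite("pics/z2.png",a);cv2.imwrite("pics/z3.png",b)
E
```

```text
(no output)
```

View pics/z1.png

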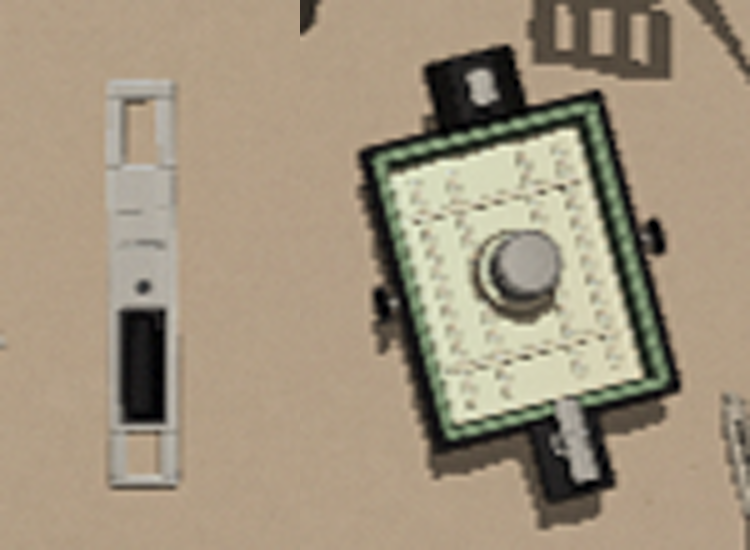

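View pics/z2.png

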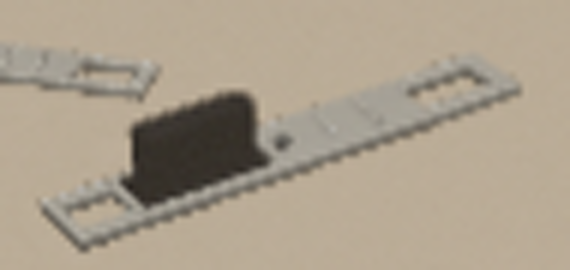

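View pics/z3.png

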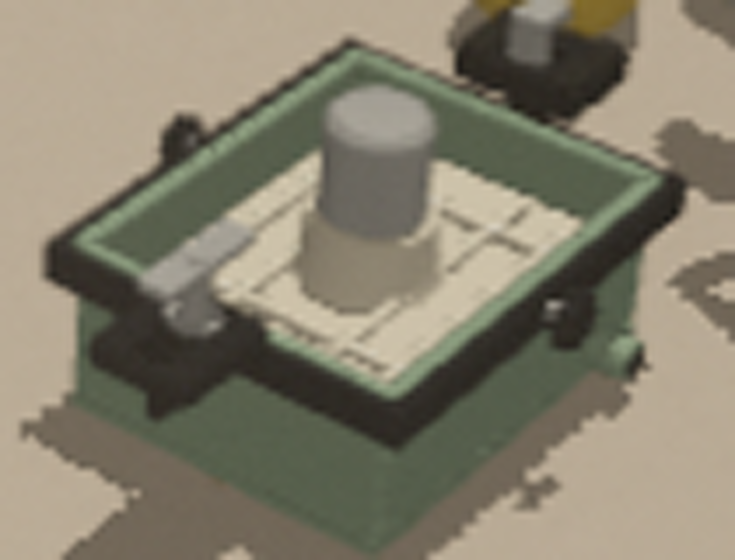

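```bash
cat > h.py <<'E'
import numpy as np, cv2
from cell import bot
def snap(n): return bot.snapshot(n)
def K(d):
    f=d["color"].shape[0]/2/np.tan(np.radians(d["fovy"])/2); return f,d["cx"],d["cy"],d["k1"]
def ray(d,u,v):
    f,cx,cy,k=K(d); x,y=(u-cx)/f,(v-cy)/f
    rd=np.hypot(x,y); r=rd
    for _ in range(30): r=rd/(1+k*r*r)
    s=r/rd if rd>0 else 1
    R=np.array(d["R"]);t=np.array(d["t"])
    w=R.T@np.array([x*s,y*s,1]); c=-R.T@t
    return c,w/np.linalg.norm(w)
def onz(d,u,v,z):
    c,w=ray(d,u,v); return c+w*(z-c[2])/w[2]
def tri(d1,p1,d2,p2):
    c1,w1=ray(d1,*p1);c2,w2=ray(d2,*p2)
    A=np.stack([w1,-w2],1); s=np.linalg.lstsq(A,c2-c1,rcond=None)[0]
    a=c1+s[0]*w1;b=c2+s[1]*w2
    return (a+b)/2,np.linalg.norm(a-b)
def proj(d,X):
    f,cx,cy,k=K(d); p=np.array(d["R"])@np.array(X)+np.array(d["t"]); x,y=p[0]/p[2],p[1]/p[2]
    s=1+k*(x*x+y*y); return np.array([f*x*s+cx,f*y*s+cy])
E
python3 - <<'E'
from h import *
d=snap("top");im=d["color"].astype(int)
hsv=cv2.cvtColor(d["color"],cv2.COLOR_RGB2HSV)
# bar: grey low saturation in region
def roi(m,u0,v0,u1,v1):
    o=np.zeros_like(m);o[v0:v1,u0:u1]=m[v0:v1,u0:u1];return o
m=((hsv[...,1]<38)&(hsv[...,2]>60)|(hsv[...,2]<60)).astype(np.uint8)
m=roi(m,225,175,260,278)
cs,_=cv2.findContours(m,cv2.RETR_EXTERNAL,cv2.CHAIN_APPROX_NONE)
c=max(cs,key=cv2.contourArea);r=cv2.minAreaRect(c);print("bar px",r)
box=cv2.boxPoints(r);P=np.array([onz(d,u,v,4) for u,v in box]);print(P.round(1),P.mean(0).round(1))
print(sorted(np.linalg.norm(P-np.roll(P,1,0),axis=1).round(1)))
# handle
mh=roi((hsv[...,2]<70).astype(np.uint8),225,225,260,265)
cs,_=cv2.findContours(mh,cv2.RETR_EXTERNAL,cv2.CHAIN_APPROX_NONE);c=max(cs,key=cv2.contourArea);r=cv2.minAreaRect(c);print("handle",r,onz(d,*r[0],35).round(1),onz(d,*r[0],20).round(1))
# green rim
g=((hsv[...,0]>40)&(hsv[...,0]<85)&(hsv[...,1]>50)).astype(np.uint8);g=roi(g,310,135,400,245)
cs,_=cv2.findContours(g,cv2.RETR_EXTERNAL,cv2.CHAIN_APPROX_NONE);c=np.vstack([k for k in cs if cv2.contourArea(k)>3 or len(k)>5]);r=cv2.minAreaRect(c);print("rim",r)
box=cv2.boxPoints(r);P=np.array([onz(d,u,v,64) for u,v in box]);print(P.round(1),P.mean(0).round(1))
print((np.linalg.norm(P-np.roll(P,1,0),axis=1).round(1)))
b=P[np.argsort(P[:,0])]
v=b[2:].mean(0)-b[:2].mean(0);print("press yaw deg",np.degrees(np.arctan2(v[1],v[0])))
E
```

```text
bar px ((243.04478454589844, 226.0081329345703), (80.21935272216797, 13.515700340270996), 88.97696685791016)
[[562.1 122.6   4. ]
 [562.5  87.1   4. ]
 [352.8  83.9   4. ]
 [352.5 119.    4. ]] [457.5 103.2   4. ]
[np.float64(35.1), np.float64(35.6), np.float64(209.7), np.float64(209.7)]
handle ((243.0, 243.0), (22.0, 8.0), 90.0) [412.1 101.4  35. ] [412.3 102.3  20. ]
rim ((353.5518493652344, 188.31951904296875), (60.42189025878906, 46.765769958496094), 75.0685806274414)
[[ 606.6 -103.4   64. ]
 [ 636.5 -218.2   64. ]
 [ 488.2 -254.    64. ]
 [ 458.7 -140.2   64. ]] [ 547.5 -179.    64. ]
[152.3 118.6 152.6 117.5]
press yaw deg 13.77018793394006
```

```bash
python3 - <<'E'
from h import *
t=snap("top");s=snap("scene")
f=lambda x,o,k:(x+.5)/k-.5+o
T=lambda x,y:(f(x-300,310,5),f(y,135,5))
S=lambda x,y:(f(x,290,7),f(y,220,7))
for n,a,b in [("near",T(588,481),S(148,285)),("far",T(567,400),S(241,231)),("cap",T(526,265),S(381,115)),("catch",T(484,88),S(540,12))]:
    X,e=tri(t,a,s,b);print(n,X.round(1),e.round(1))
for h in(0,7,14):
    a=onz(t,*T(588,481),86.5+h);b=onz(t,*T(567,400),86.5+h);print(h,a.round(1),b.round(1),((a+b)/2).round(1),np.linalg.norm(a-b).round(1),np.degrees(np.arctan2((b-a)[1],(b-a)[0])).round(1))
    print("   catch",onz(t,*T(484,88),87+h).round(1))
print("cap",onz(t,*T(526,265),100.5).round(1))
print("T at scene heights")
for h in (0,7,14):
    a=onz(s,*S(148,285),86.5+h);b=onz(s,*S(241,231),86.5+h);print(h,a.round(1),b.round(1),((a+b)/2).round(1))
cv2.imwrite("pics/cap.png",cv2.resize(s["color"][220:275,290:395,::-1],None,fx=7.6,fy=7.6,interpolation=cv2.INTER_NEAREST))
E
```

```text
near [ 439.  -206.1   93.5] 0.2
far [ 479.3 -197.4   90.8] 0.7
cap [ 546.9 -178.9   95.6] 3.7
catch [ 634.4 -159.2   92.3] 0.5
0 [ 439.4 -207.3   86.5] [ 479.3 -197.8   86.5] [ 459.3 -202.6   86.5] 41.1 13.3
   catch [ 635.1 -159.7   87. ]
7 [ 439.1 -206.2   93.5] [ 478.9 -196.7   93.5] [ 459.  -201.5   93.5] 40.9 13.3
   catch [ 633.9 -158.8   94. ]
14 [ 438.9 -205.   100.5] [ 478.4 -195.7  100.5] [ 458.7 -200.3  100.5] 40.6 13.3
   catch [ 632.7 -157.9  101. ]
cap [ 544.8 -177.   100.5]
T at scene heights
0 [ 445.3 -198.5   86.5] [ 484.  -192.8   86.5] [ 464.6 -195.7   86.5]
7 [ 438.9 -206.1   93.5] [ 477.  -200.5   93.5] [ 458.  -203.3   93.5]
14 [ 432.5 -213.6  100.5] [ 470.1 -208.1  100.5] [ 451.3 -210.9  100.5]
```

View pics/cap.png

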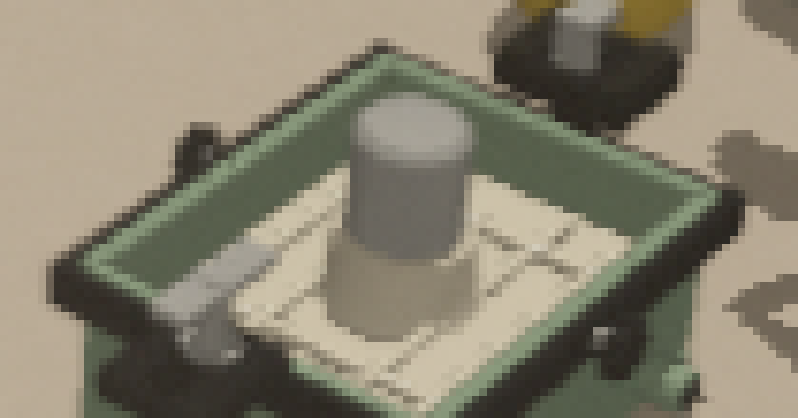

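```bash
python3 -m jog '[[[0.331,0.107,-0.307],[0,-0.452,0]],[[0.331,0.107,-0.307],[0,-0.452,0]],[[0.331,0.107,-0.307],[0,-0.452,0]],[[0.331,0.107,-0.307],[0,-0.452,0]],[[0.331,0.107,-0.307],[0,-0.452,0]],[[0.331,0.107,-0.307],[0,-0.452,0]],[[0.331,0.107,-0.307],[0,-0.452,0]],[[0.331,0.107,-0.307],[0,-0.452,0]]]' 0.05 20
python3 - <<'E'
from h import *
s=bot.read_state();print(s["time"],np.round(s["tcp_pos"],1),np.round(s["eef_rot"],3))
E
```

```text
time: 0.92
tcp_pos: [362.9, 225.9, 182.4]
eef_rot: [[1.0, 0.001, -0.017], [0.017, 0.0, 1.0], [0.001, -1.0, 0.0]]
force: [0.8, 0.8, 0.9]
grip_width: 50.2
0.9167 [362.9 225.9 182.4] [[ 1.     0.001 -0.017]
 [ 0.017  0.     1.   ]
 [ 0.001 -1.     0.   ]]
```

```bash
python3 -m jog '[[[0.046,0.08,-0.121],[0,0,0]],[[0.046,0.08,-0.121],[0,0,0]],[[0.046,0.08,-0.121],[0,0,0]],[[0.046,0.08,-0.121],[0,0,0]],[[0.046,0.08,-0.121],[0,0,0]],[[0.046,0.08,-0.121],[0,0,0]]]'
python3 - <<'E'
from h import *
s=bot.read_state();print(s["time"],np.round(s["tcp_pos"],1),np.round(s["eef_rot"],3))
d=snap("top");c=d["color"][150:290,170:330,::-1];cv2.imwrite("pics/g1.png",cv2.resize(c,None,fx=4,fy=4))
d=snap("scene");c=d["color"][130:270,140:330,::-1];cv2.imwrite("pics/g2.png",cv2.resize(c,None,fx=4,fy=4))
E
```

```text
time: 1.42
tcp_pos: [410.3, 106.5, 102.0]
eef_rot: [[1.0, -0.002, -0.013], [0.013, 0.0, 1.0], [-0.002, -1.0, 0.0]]
force: [-0.2, 0.7, 0.4]
grip_width: 49.6
1.4167 [410.3 106.5 102. ] [[ 1.    -0.002 -0.013]
 [ 0.013  0.     1.   ]
 [-0.002 -1.     0.   ]]
```

View pics/g2.png

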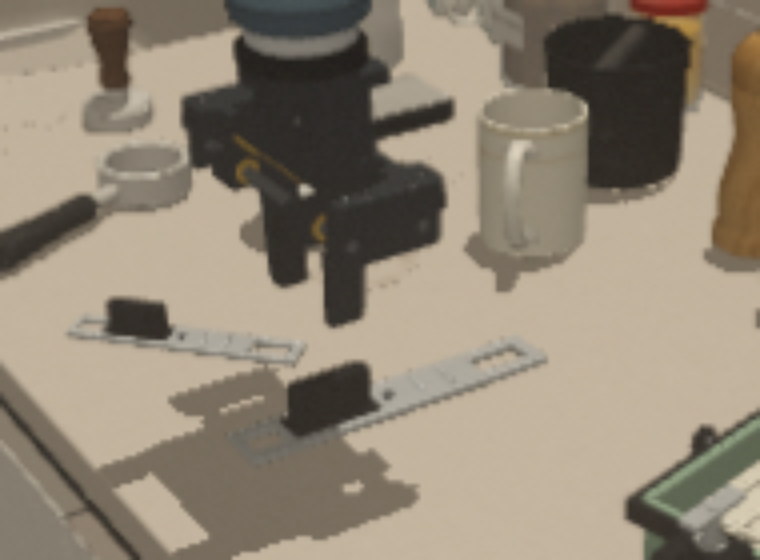

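View pics/g1.png

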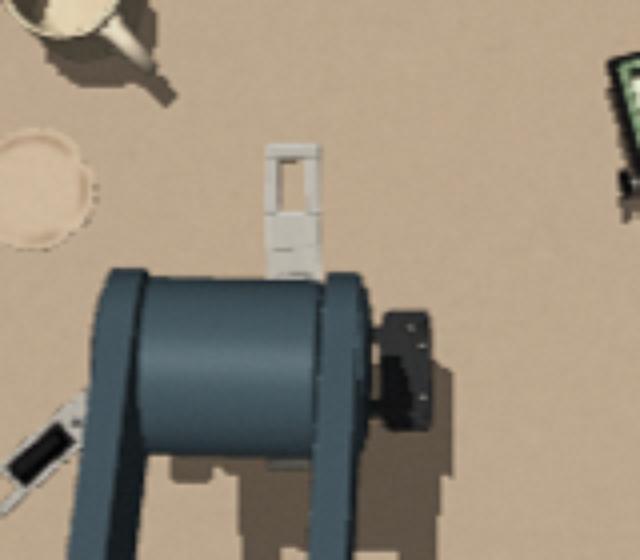

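```bash
python3 -m jog '[[[0.002,0.03,0],[0,0,0]],[[0.002,0.03,0],[0,0,0]],[[0.002,0.03,0],[0,0,0]]]'
```

```text
time: 1.77
tcp_pos: [411.2, 108.4, 72.3]
eef_rot: [[1.0, -0.003, -0.018], [0.018, 0.0, 1.0], [-0.003, -1.0, 0.0]]
force: [0.1, 0.1, 0.5]
grip_width: 50.2
```

```bash
python3 -m jog '[[[0.002,0.03,-0.006],[0,0,0]],[[0.002,0.0435,-0.006],[0,0,0]],[[0.002,0.0435,-0.006],[0,0,0]],[[0.002,0.0435,-0.006],[0,0,0]]]'
```

```text
time: 2.1
tcp_pos: [414.6, 102.0, 29.9]
eef_rot: [[1.0, -0.0, -0.017], [0.017, 0.0, 1.0], [-0.0, -1.0, 0.0]]
force: [0.6, -0.3, 0.6]
grip_width: 50.1
```

```bash
python3 -m jog '[[[-0.001,0.002,0],[0,0,0]],[[-0.001,0.002,0],[0,0,0]],[[-0.001,0.002,0],[0,0,0]],[[-0.001,0.002,0],[0,0,0]],[[-0.001,0.002,0],[0,0,0]],[[-0.001,0.002,0],[0,0,0]]]' 0.0 50
```

```text
time: 2.6
tcp_pos: [414.0, 101.4, 27.5]
eef_rot: [[1.0, 0.001, -0.016], [0.016, 0.0, 1.0], [0.001, -1.0, 0.0]]
force: [-0.3, 0.7, 4.0]
grip_width: 15.3
```

```bash
python3 -m jog '[[[0,0,0],[0,0,0]],[[0,0,0],[0,0,0]]]';python3 -m jog '[[[0,0,0],[0,0,0]]]'
```

```text
time: 2.77
tcp_pos: [414.0, 101.5, 27.5]
eef_rot: [[1.0, 0.0, -0.016], [0.016, 0.0, 1.0], [0.001, -1.0, 0.0]]
force: [-1.5, 1.0, 6.4]
grip_width: 15.6
time: 2.85
tcp_pos: [414.0, 101.4, 27.5]
eef_rot: [[1.0, 0.0, -0.016], [0.016, 0.0, 1.0], [0.0, -1.0, 0.0]]
force: [-1.4, 1.0, 5.8]
grip_width: 15.3
```

```bash
python3 -m jog '[[[0,-0.01,0],[0,0,0]],[[0,-0.04,0],[0,0,0]],[[0,-0.08,0],[0,0,0]],[[0,-0.12,0],[0,0,0]],[[0,-0.16,0],[0,0,0]],[[0,-0.18,0],[0,0,0]],[[0,-0.18,0],[0,0,0]],[[0,-0.18,0],[0,0,0]]]'
python3 - <<'E'
from h import *
d=snap("top");c=d["color"][110:290,170:330,::-1];a=cv2.resize(c,None,fx=3,fy=3)
d=snap("scene");c=d["color"][70:250,140:280,::-1];b=cv2.resize(c,None,fx=3,fy=3);cv2.imwrite("pics/g3.png",cv2.hconcat([b,a])[:,:800])
s=bot.read_state();print(np.round(s["force"],1),np.round(s["moment"],2))
E
```

```text
time: 3.52
tcp_pos: [414.0, 101.3, 207.9]
eef_rot: [[1.0, 0.002, -0.016], [0.016, -0.0, 1.0], [0.002, -1.0, -0.0]]
force: [-0.7, -0.0, -2.6]
grip_width: 15.7
[-0.5  0.6 -2.1] [-0.04  0.12 -0.03]
```

View pics/g3.png

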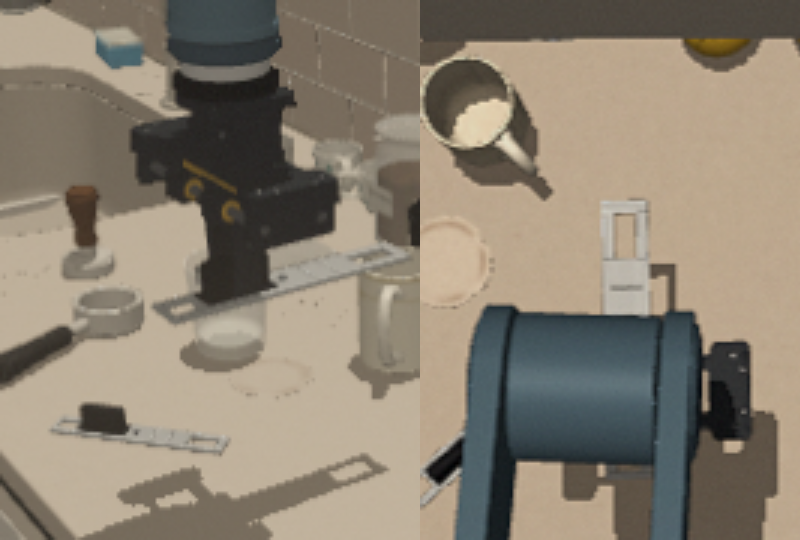

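```bash
python3 - <<'E'
from h import *
d=snap("top")
im=d["color"];hsv=cv2.cvtColor(im,cv2.COLOR_RGB2HSV)
m=((hsv[...,1]<38)&(hsv[...,2]>90)).astype(np.uint8)
sub=m[170:212,225:255]
for v in range(170,212,3):
    r=np.where(m[v,220:255])[0]+220; print(v,r.min() if len(r) else None,r.max() if len(r) else None,len(r))
ys=np.where(m[165:212,238])[0]+165;print("col",ys)
for u in (231,235,243,247):
  print(u,[int(x) for x in im[170:182,u].sum(1)])
E
```

```text
170 None None 0
173 None None 0
176 None None 0
179 230 245 16
182 231 245 8
185 231 245 7
188 231 245 7
191 231 245 8
194 231 245 8
197 231 245 15
200 231 246 16
203 231 245 15
206 231 246 16
209 231 245 15
col [178 179 180 181 197 198 199 200 201 202 203 204 205 206 207 208 209 210
 211]
231 [501, 499, 499, 500, 503, 502, 491, 512, 597, 538, 563, 588]
235 [500, 502, 501, 493, 498, 492, 492, 500, 556, 530, 553, 572]
243 [503, 497, 504, 499, 495, 502, 491, 423, 587, 533, 533, 474]
247 [499, 497, 497, 499, 493, 494, 497, 499, 508, 505, 499, 497]
```

```bash
python3 - <<'E'
from h import *
d=snap("top")
# end edge row ~176.5..177.5 (pixel boundaries at 177.0-177.5), eye 182..196.x ; cols 230.5..246
for v in (176.7,177.5): print(onz(d,238,v,183).round(1))
print(onz(d,230.4,195,183).round(1),onz(d,245.8,195,183).round(1))
E
```

```text
[562.8 103.3 183. ]
[561.  103.3 183. ]
[520.6 120.8 183. ] [520.3  85.4 183. ]
```

```bash
python3 -m jog '[[[0.136,-0.022,-0.273],[0,2.918,0]],[[0.136,-0.022,-0.273],[0,2.918,0]],[[0.136,-0.022,-0.273],[0,2.918,0]],[[0.136,-0.022,-0.273],[0,2.918,0]],[[0.136,-0.022,-0.273],[0,2.918,0]],[[0.136,-0.022,-0.273],[0,2.918,0]],[[0.136,-0.022,-0.273],[0,2.918,0]],[[0.136,-0.022,-0.273],[0,2.918,0]]]'
python3 -c "
from h import *
s=bot.read_state();R=np.array(s['eef_rot']);print(np.degrees(np.arctan2(R[1,0],R[0,0])),np.round(s['joint_positions'],2))"
```

```text
time: 4.38
tcp_pos: [555.2, -174.4, 227.3]
eef_rot: [[0.546, -0.001, 0.838], [-0.838, -0.001, 0.546], [0.0, -1.0, -0.001]]
force: [-0.3, 0.9, -1.6]
grip_width: 16.0
-56.918082528314805 [-0.51  0.22  1.62 -0.    1.3  -1.08]
```

```bash
python3 -m jog '[[[0,0,0],[0,1.909,0]],[[0,0,0],[0,1.909,0]],[[0,0,0],[0,1.909,0]],[[0,0,0],[0,1.909,0]],[[0,0,0],[0,1.909,0]],[[0,0,0],[0,1.909,0]],[[0,0,0],[0,1.909,0]],[[0,0,0],[0,1.909,0]]]'
python3 -c "
from h import *
s=bot.read_state();R=np.array(s['eef_rot']);print(np.degrees(np.arctan2(R[1,0],R[0,0])),np.round(s['joint_positions'],2))"
```

```text
time: 5.05
tcp_pos: [553.2, -168.9, 226.5]
eef_rot: [[-0.407, -0.004, 0.913], [-0.913, 0.002, -0.407], [-0.0, -1.0, -0.004]]
force: [0.6, 0.3, -2.6]
grip_width: 15.6
-114.02343751201543 [-0.5   0.22  1.63  0.    1.3  -0.08]
```

```bash
python3 -m jog '[[[0,0,0],[0,0.912,0]],[[0,0,0],[0,0.912,0]],[[0,0,0],[0,0.912,0]],[[0,0,0],[0,0.912,0]],[[0,0,0],[0,0.912,0]],[[0,0,0],[0,0.912,0]],[[0,0,0],[0,0.912,0]],[[0,0,0],[0,0.912,0]]]'
cat >> h.py <<'E'
S0=np.array([459.1,-201.5]); PSI=np.radians(13.7)
def plan(toe_x,toe_z,th_deg,lat=0,xt=31.7,zt=27.5,S=None,psi=None):
    "tool shift (mm) & rotvec from current pose to put toe at (toe_x, lat) in stud frame, world z toe_z, tilt th"
    from scipy.spatial.transform import Rotation as Ro
    S=S0 if S is None else S; psi=PSI if psi is None else psi
    ex=np.array([np.cos(psi),np.sin(psi),0]);ey=np.array([-np.sin(psi),np.cos(psi),0]);ez=np.array([0,0,1.])
    th=np.radians(th_deg);b=np.cos(th)*ex+np.sin(th)*ez;n=-np.sin(th)*ex+np.cos(th)*ez
    toe=np.array([*S,0])+toe_x*ex+lat*ey+toe_z*ez
    T=toe+(xt+112.5)*b+(zt-2.5)*n
    R=np.stack([-b,-n,-ey],1)
    s=bot.read_state();p=np.array(s["tcp_pos"]);Rc=np.array(s["eef_rot"])
    print("shift",(Rc.T@(T-p)/1000).round(4),"rot",Ro.from_matrix(Rc.T@R).as_rotvec().round(4),"world d",(T-p).round(1))
def where(xt=31.7,zt=27.5,S=None,psi=None):
    S=S0 if S is None else S; psi=PSI if psi is None else psi
    s=bot.read_state();p=np.array(s["tcp_pos"]);R=np.array(s["eef_rot"]);b=-R[:,0];n=-R[:,1]
    def q(x,z):
        w=p+(x-xt)*b+(z-zt)*n; d=w[:2]-S
        return np.round([np.cos(psi)*d[0]+np.sin(psi)*d[1],-np.sin(psi)*d[0]+np.cos(psi)*d[1],w[2]],1)
    f=np.array(s["force"]);
    fp=[np.cos(psi)*f[0]+np.sin(psi)*f[1],-np.sin(psi)*f[0]+np.cos(psi)*f[1],f[2]]
    print("t %.2f"%s["time"],"toe",q(-112.5,2.5),"eye",q(-90,2.5),"end-179",q(92.5,2.5)-[179,0,0],"tilt %.1f yaw %.2f"%(np.degrees(np.arcsin(b[2])),np.degrees(np.arctan2(b[1],b[0]))),"roll %.2f"%np.degrees(np.arcsin(-R[2,2])),"F(press)",np.round(fp,1),"M",np.round(s["moment"],2))
E
python3 -c "
from h import *
where();plan(-7,130,33);print(np.round(bot.read_state()['joint_positions'],2))"
```

```text
time: 5.72
tcp_pos: [553.2, -169.0, 226.6]
eef_rot: [[-0.972, -0.004, 0.237], [-0.237, 0.002, -0.972], [0.003, -1.0, -0.003]]
force: [-0.4, -1.0, -2.0]
grip_width: 15.5
t 5.72 toe [-45.1   9.4 202. ] eye [-22.6   9.4 201.9] end-179 [-19.1   9.4 201.4] tilt -0.2 yaw 13.70 roll 0.16 F(press) [-0.6 -0.9 -2. ] M [0.07 0.05 0.  ]
shift [-0.0011 -0.003   0.0093] rot [ 0.0027 -0.0008  0.5789] world d [ 3.3 -8.8  2.9]
[-0.5   0.22  1.63  0.    1.3   0.83]
```

```bash
python3 -m jog '[[[-0.001,-0.003,0.009],[0,0,0.12]],[[-0.001,-0.003,0.009],[0,0,0.24]],[[-0.001,-0.003,0.009],[0,0,0.36]],[[-0.001,-0.003,0.009],[0,0,0.48]],[[-0.001,-0.003,0.009],[0,0,0.579]],[[-0.001,-0.003,0.009],[0,0,0.579]],[[-0.001,-0.003,0.009],[0,0,0.579]]]'
python3 -c "
from h import *
where();plan(-7,115,33);print(np.round(bot.read_state()['joint_positions'],2))
d=snap('scene');c=d['color'][130:310,240:440,::-1];cv2.imwrite('pics/p1.png',cv2.resize(c,None,fx=4,fy=4)[:600,:800])
d=snap('top');c=d['color'][110:290,270:430,::-1];cv2.imwrite('pics/p2.png',cv2.resize(c,None,fx=3,fy=3))
"
```

```text
time: 6.3
tcp_pos: [555.5, -177.9, 229.8]
eef_rot: [[-0.816, 0.526, 0.241], [-0.2, 0.134, -0.971], [-0.543, -0.84, -0.004]]
force: [-0.3, -0.3, -1.5]
grip_width: 15.8
t 6.30 toe [ -8.2  -0.  130.5] eye [ 10.7   0.  142.7] end-179 [-15.1   0.3 241.8] tilt 32.9 yaw 13.81 roll 0.22 F(press) [-0.4 -0.2 -1.5] M [-0.14  0.55  0.02]
shift [0.0074 0.0134 0.0001] rot [0.0055 0.0016 0.0021] world d [  1.    0.2 -15.2]
[-0.76 -0.    1.97  0.6   0.94  0.27]
```

View pics/p1.png

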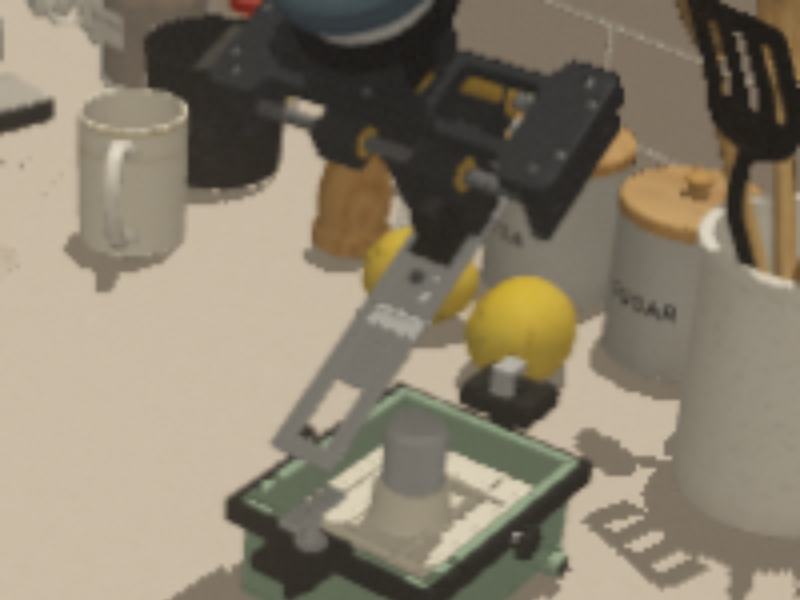

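View pics/p2.png

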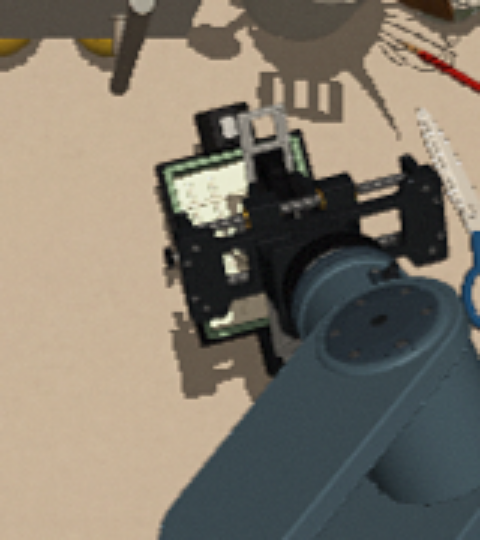

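```bash
cat >> h.py <<'E'
def barpts(pts,xt=31.7,zt=27.5):
    s=bot.read_state();p=np.array(s["tcp_pos"]);R=np.array(s["eef_rot"]);b=-R[:,0];n=-R[:,1];y=-R[:,2]
    return [p+(a[0]-xt)*b+a[1]*y+(a[2]-zt)*n for a in pts]
def presspts(pts,S=None,psi=None):
    S=S0 if S is None else S; psi=PSI if psi is None else psi
    ex=np.array([np.cos(psi),np.sin(psi),0]);ey=np.array([-np.sin(psi),np.cos(psi),0])
    return [np.array([*S,0])+a[0]*ex+a[1]*ey+np.array([0,0,a[2]]) for a in pts]
E
python3 - <<'E'
from h import *
d=snap('scene');z=lambda X:((proj(d,X)-[240,130]+.5)*4-.5).round(0)
for P in barpts([(-117.5,18,5),(-117.5,-18,5),(-117.5,-18,0),(-107.5,8.5,5),(-72.5,8.5,5),(-72.5,-8.5,5)]):print("bar",z(P))
for h in (3,6,9):
  print(h,[z(P) for P in presspts([(-21,6,86.5+h),(-21,-6,86.5+h),(21,6,86.5+h),(21,-6,86.5+h)])])
t=snap('top');z=lambda X:((proj(t,X)-[270,110]+.5)*3-.5).round(0)
for P in barpts([(95.5,18,5),(95.5,-18,5)]):print("top bar",z(P))
for h in(3,6,9): print([z(P) for P in presspts([(180.75+8.75,6,87+h),(180.75+8.75,-6,87+h),(180.75-8.75,-6,87+h),(180.75-8.75,6,87+h)])])
c=d['color'][215:290,290:350,::-1];cv2.imwrite('pics/p3.png',cv2.resize(c,None,fx=8,fy=8,interpolation=cv2.INTER_CUBIC))
E
```

```text
bar [273. 436.]
bar [334. 463.]
bar [337. 468.]
bar [300. 426.]
bar [338. 368.]
bar [367. 380.]
3 [array([274., 525.]), array([294., 535.]), array([326., 489.]), array([346., 498.])]
6 [array([275., 520.]), array([294., 530.]), array([326., 484.]), array([346., 493.])]
9 [array([275., 515.]), array([295., 525.]), array([327., 479.]), array([346., 488.])]
top bar [237. 113.]
top bar [285. 100.]
[array([220., 119.]), array([234., 116.]), array([239., 136.]), array([225., 139.])]
[array([220., 118.]), array([234., 115.]), array([240., 135.]), array([226., 139.])]
[array([221., 118.]), array([235., 114.]), array([240., 135.]), array([226., 138.])]
```

View pics/p3.png

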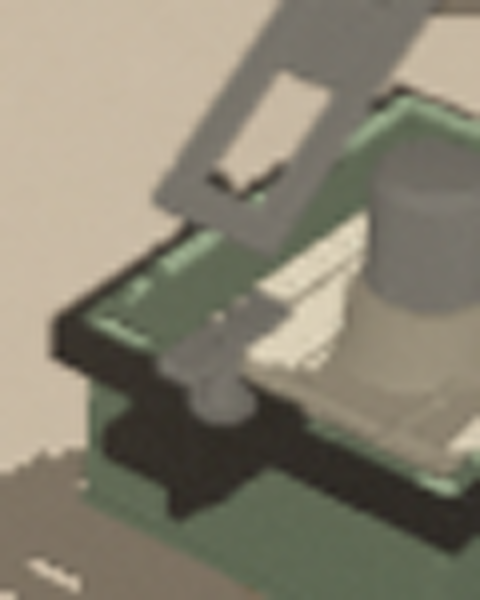

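```bash
python3 -m jog '[[[0.007,0.010,0],[0.005,0.002,0.002]],[[0.0133,0.0206,0],[0.005,0.002,0.002]],[[0.0133,0.0206,0],[0.005,0.002,0.002]],[[0.0133,0.0206,0],[0.005,0.002,0.002]],[[0.0133,0.0206,0],[0.005,0.002,0.002]]]'
python3 -c "
from h import *
where();plan(-7,102,33)"
```

```text
time: 6.92
tcp_pos: [557.7, -177.7, 207.6]
eef_rot: [[-0.811, 0.533, 0.24], [-0.202, 0.129, -0.971], [-0.549, -0.836, 0.003]]
force: [0.4, 0.1, -2.0]
grip_width: 15.4
t 6.92 toe [ -5.5  -0.8 107.6] eye [ 13.4  -0.7 119.9] end-179 [-13.1   0.  220. ] tilt 33.3 yaw 13.97 roll -0.16 F(press) [ 0.4  0.  -2. ] M [-0.1   0.52  0.  ]
shift [ 0.0042  0.0045 -0.0002] rot [-0.0008  0.0039 -0.0047] world d [-1.1 -0.1 -6.1]
```

```bash
for i in 1; do python3 -m jog '[[[0.001,0.0017,0],[0,0.003,0]],[[0.0021,0.0034,0],[0,0.003,0]],[[0.0032,0.0050,0],[0,0.003,0]],[[0.0032,0.0050,0],[0,0.003,0]]]'; done
python3 -c "
from h import *
where()"
```

```text
time: 7.25
tcp_pos: [557.3, -177.8, 201.3]
eef_rot: [[-0.812, 0.533, 0.237], [-0.198, 0.129, -0.972], [-0.549, -0.836, 0.001]]
force: [-0.2, 0.3, -2.4]
grip_width: 15.6
t 7.25 toe [ -5.8  -0.3 101.3] eye [ 13.   -0.3 113.6] end-179 [-1.340e+01 -2.000e-01  2.138e+02] tilt 33.3 yaw 13.73 roll -0.07 F(press) [-0.1  0.4 -2.4] M [-0.06  0.45  0.02]
```

```bash
python3 -m jog '[[[0.0005,0.0008,0],[0,0,0]],[[0.0011,0.0017,0],[0,0,0]],[[0.0011,0.0017,0],[0,0,0]]]' >/dev/null
python3 -c "
from h import *
where()"
```

```text
t 7.50 toe [-5.8 -0.4 99.4] eye [ 13.1  -0.4 111.7] end-179 [-13.4  -0.3 211.9] tilt 33.3 yaw 13.73 roll -0.07 F(press) [ 0.4  0.  -2.8] M [-0.13  0.48 -0.07]
```

```bash
python3 -m jog '[[[0.0005,0.0008,0],[0,0,0]],[[0.0005,0.0008,0],[0,0,0]]]' >/dev/null
python3 -c "
from h import *
where()"; python3 -m jog '[[[0.0005,0.0008,0],[0,0,0]],[[0.0005,0.0008,0],[0,0,0]]]' >/dev/null
python3 -c "
from h import *
where()"
```

```text
t 7.67 toe [-5.4 -0.5 98.8] eye [ 13.4  -0.5 111.1] end-179 [-13.1  -0.4 211.4] tilt 33.3 yaw 13.74 roll -0.09 F(press) [-0.5 -0.6 -0.1] M [-0.03  0.46 -0.03]
t 7.83 toe [-5.1 -0.7 98.1] eye [ 13.7  -0.7 110.5] end-179 [-12.9  -0.6 210.8] tilt 33.4 yaw 13.75 roll -0.12 F(press) [1.9 0.3 1.2] M [0.03 0.35 0.02]
```

```bash
python3 -m jog '[[[0.0005,0.0008,0],[0,0,0]],[[0.0005,0.0008,0],[0,0,0]]]' >/dev/null
python3 -c "
from h import *
where()"
```

```text
t 8.00 toe [-4.8 -0.9 97.5] eye [ 14.   -0.9 109.9] end-179 [-12.6  -0.8 210.3] tilt 33.4 yaw 13.76 roll -0.14 F(press) [2.8 0.5 4.7] M [ 0.23  0.07 -0.02]
```

```bash
python3 -m jog '[[[0.0005,0.0008,0],[0,0,0]],[[0.0005,0.0008,0],[0,0,0]]]' >/dev/null
python3 -c "
from h import *
where()"
```

```text
t 8.17 toe [-4.5 -1.1 96.8] eye [ 14.2  -1.1 109.1] end-179 [-12.4  -0.9 209.6] tilt 33.4 yaw 13.77 roll -0.16 F(press) [ 3.9 -0.3  6.2] M [ 0.22 -0.03 -0.  ]
```

```bash
python3 -c "
from h import *
plan(-5,104,33.3);plan(-31,104,33.3);plan(-31,80.6,33.3)"
```

```text
shift [-0.0037 -0.006  -0.0009] rot [-0.0027  0.001  -0.002 ] world d [-0.5  0.8  7. ]
shift [ 0.018  -0.0203 -0.0009] rot [-0.0027  0.001  -0.002 ] world d [-25.7  -5.4   7. ]
shift [ 0.0309 -0.0008 -0.0009] rot [-0.0027  0.001  -0.002 ] world d [-25.7  -5.4 -16.4]
```

```bash
python3 -m jog '[[[-0.0037,-0.006,-0.001],[-0.003,0,-0.002]],[[-0.0037,-0.006,-0.001],[-0.003,0,-0.002]],[[0.008,-0.014,-0.001],[-0.003,0,-0.002]],[[0.018,-0.0203,-0.001],[-0.003,0,-0.002]],[[0.018,-0.0203,-0.001],[-0.003,0,-0.002]],[[0.018,-0.0203,-0.001],[-0.003,0,-0.002]]]' >/dev/null
python3 -c "
from h import *
where();plan(-31,92,33.3);plan(-31,80.6,33.3)
d=snap('scene');c=d['color'][215:290,290:365,::-1];cv2.imwrite('pics/p4.png',cv2.resize(c,None,fx=8,fy=8,interpolation=cv2.INTER_CUBIC))"
```

```text
t 8.67 toe [-32.8   0.9 102.6] eye [-14.    0.9 114.9] end-179 [-40.2   0.7 214.7] tilt 33.1 yaw 13.63 roll 0.10 F(press) [-0.  -0.2 -1.3] M [-0.09  0.44  0.01]
shift [0.0043 0.0095 0.0007] rot [ 0.0015 -0.001   0.0029] world d [  1.7  -0.3 -10.3]
shift [0.0106 0.019  0.0007] rot [ 0.0015 -0.001   0.0029] world d [  1.7  -0.3 -21.7]
```

View pics/p4.png

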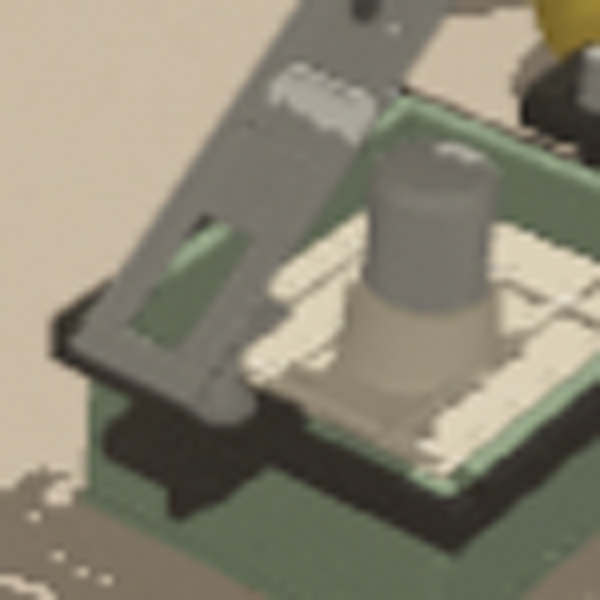

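```bash
python3 -m jog '[[[0.0021,0.0047,0.0007],[0.0015,-0.001,0.003]],[[0.0043,0.0095,0.0007],[0.0015,-0.001,0.003]],[[0.0043,0.0095,0.0007],[0.0015,-0.001,0.003]]]' >/dev/null
python3 -c "
from h import *
where();plan(-31,86,33.3);plan(-31,80.6,33.3)"
```

```text
t 8.97 toe [-30.4   0.6  91. ] eye [-11.6   0.6 103.3] end-179 [-38.    0.8 203.4] tilt 33.3 yaw 13.76 roll 0.06 F(press) [ 0.1 -0.2 -2.1] M [-0.08  0.49  0.02]
shift [0.0033 0.0038 0.0007] rot [0.0019 0.0009 0.0005] world d [-0.5 -0.8 -4.9]
shift [0.0062 0.0083 0.0007] rot [0.0019 0.0009 0.0005] world d [ -0.5  -0.8 -10.3]
```

```bash
python3 -m jog '[[[0.0016,0.002,0.0007],[0,0,0]],[[0.0033,0.0038,0.0007],[0,0,0]],[[0.0033,0.0038,0.0007],[0,0,0]]]' >/dev/null
python3 -c "
from h import *
where();plan(-31,80.6,33.3)"
python3 -m jog '[[[0.0011,0.0018,0],[0,0,0]],[[0.0022,0.0036,0],[0,0,0]],[[0.0022,0.0036,0],[0,0,0]]]' >/dev/null
python3 -c "
from h import *
where();plan(-31,80.6,33.3)
d=snap('scene');c=d['color'][215:290,290:365,::-1];cv2.imwrite('pics/p5.png',cv2.resize(c,None,fx=8,fy=8,interpolation=cv2.INTER_CUBIC))"
```

```text
t 9.22 toe [-30.9  -0.5  86.8] eye [-12.1  -0.5  99.2] end-179 [-38.6  -0.3 199.4] tilt 33.3 yaw 13.79 roll 0.01 F(press) [ 0.1  0.5 -1.8] M [-0.1   0.47  0.03]
shift [ 0.0035  0.0052 -0.0004] rot [ 0.001   0.0013 -0.0002] world d [-0.1  0.4 -6.2]
t 9.47 toe [-30.7  -0.7  82.9] eye [-11.9  -0.7  95.2] end-179 [-38.4  -0.4 195.5] tilt 33.3 yaw 13.80 roll -0.02 F(press) [-0.5  0.1 -1.7] M [-0.07  0.47  0.05]
shift [ 0.0015  0.0018 -0.0005] rot [ 0.0005  0.0015 -0.0005] world d [-0.4  0.4 -2.3]
```

View pics/p5.png

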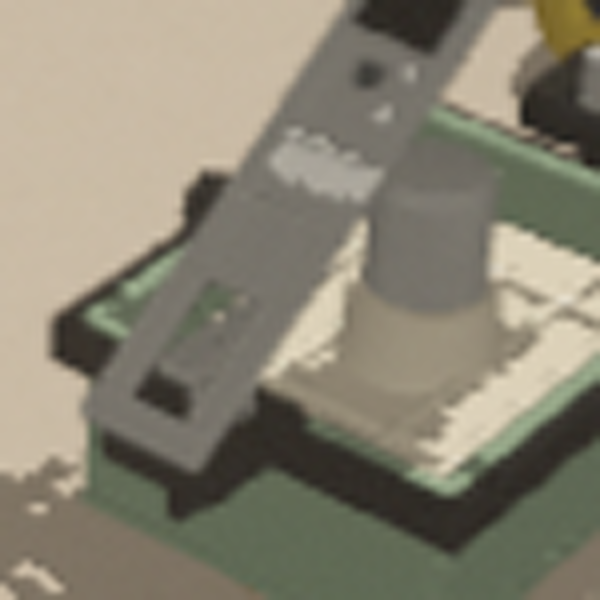

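```bash
python3 -m jog '[[[0.0012,0.0018,-0.0004],[0,0.0015,0]],[[0.0012,0.0018,-0.0004],[0,0.0015,0]]]' >/dev/null
python3 -c "
from h import *
where();plan(-26,80.6,33.3)"
python3 -m jog '[[[-0.0017,0.0011,0],[0,0,0]],[[-0.0033,0.0022,0],[0,0,0]],[[-0.005,0.0033,0],[0,0,0]],[[-0.005,0.0033,0],[0,0,0]]]' >/dev/null
python3 -c "
from h import *
where();plan(-20,80.6,33.3)"
```

```text
t 9.68 toe [-30.7  -0.1  80.8] eye [-11.9  -0.1  93.1] end-179 [-3.850e+01 -1.000e-01  1.934e+02] tilt 33.3 yaw 13.69 roll 0.03 F(press) [ 0.6 -0.9 -1.4] M [-0.1   0.55 -0.02]
shift [-0.0039  0.0028 -0.0001] rot [ 0.0004 -0.0001 -0.0006] world d [ 4.6  1.2 -0.2]
t 10.02 toe [-24.2  -0.4  81.2] eye [-5.4 -0.4 93.6] end-179 [-31.9  -0.3 193.9] tilt 33.4 yaw 13.73 roll -0.01 F(press) [ 0.  -0.1 -2.1] M [-0.08  0.48 -0.03]
shift [-0.0032  0.003  -0.0003] rot [ 0.0001  0.0004 -0.0011] world d [ 4.1  1.3 -0.7]
```

```bash
python3 -m jog '[[[-0.0014,0.0012,0],[0,0,0]],[[-0.003,0.0025,0],[0,0,0]],[[-0.003,0.0025,0],[0,0,0]]]' >/dev/null
python3 -c "
from h import *
where()"
python3 -m jog '[[[-0.0017,0.0011,0],[0,0,0]],[[-0.0033,0.0022,0],[0,0,0]],[[-0.0033,0.0022,0],[0,0,0]]]' >/dev/null
python3 -c "
from h import *
where()"
```

```text
t 10.27 toe [-20.4  -0.3  80.6] eye [-1.6 -0.3 93. ] end-179 [-28.2  -0.3 193.3] tilt 33.4 yaw 13.72 roll 0.00 F(press) [ 1.2  0.3 -2.3] M [-0.15  0.5   0.02]
t 10.52 toe [-16.5  -0.4  80.7] eye [ 2.3 -0.3 93. ] end-179 [-24.2  -0.3 193.4] tilt 33.4 yaw 13.72 roll -0.00 F(press) [ 0.3  0.3 -1.9] M [-0.06  0.45  0.02]
```

```bash
python3 -m jog '[[[-0.0017,0.0011,0],[0,0,0]],[[-0.0033,0.0022,0],[0,0,0]],[[-0.0033,0.0022,0],[0,0,0]]]' >/dev/null
python3 -c "
from h import *
where()"
python3 -m jog '[[[-0.0008,0.00055,0],[0,0,0]],[[-0.0017,0.0011,0],[0,0,0]]]' >/dev/null
python3 -c "
from h import *
where()"
```

```text
t 10.77 toe [-12.5  -0.3  80.6] eye [ 6.3 -0.3 93. ] end-179 [-20.2  -0.3 193.4] tilt 33.4 yaw 13.71 roll 0.00 F(press) [ 0.3 -0.3 -1.4] M [-0.09  0.54  0.  ]
t 10.93 toe [-10.7  -0.3  80.6] eye [ 8.1 -0.3 92.9] end-179 [-18.5  -0.3 193.2] tilt 33.3 yaw 13.70 roll 0.01 F(press) [-0.2 -0.3 -1.4] M [-0.06  0.54  0.01]
```

```bash
python3 -m jog '[[[-0.0008,0.00055,0],[0,0,0]],[[-0.0008,0.00055,0],[0,0,0]]]' >/dev/null
python3 -c "
from h import *
where()
d=snap('scene');c=d['color'][215:290,290:365,::-1];cv2.imwrite('pics/p6.png',cv2.resize(c,None,fx=8,fy=8,interpolation=cv2.INTER_CUBIC))"
```

```text
t 11.10 toe [-9.6 -0.3 80.6] eye [ 9.2 -0.3 93. ] end-179 [-17.4  -0.3 193.3] tilt 33.4 yaw 13.71 roll 0.00 F(press) [-0.9  0.7 -2.5] M [-0.08  0.48 -0.03]
```

View pics/p6.png

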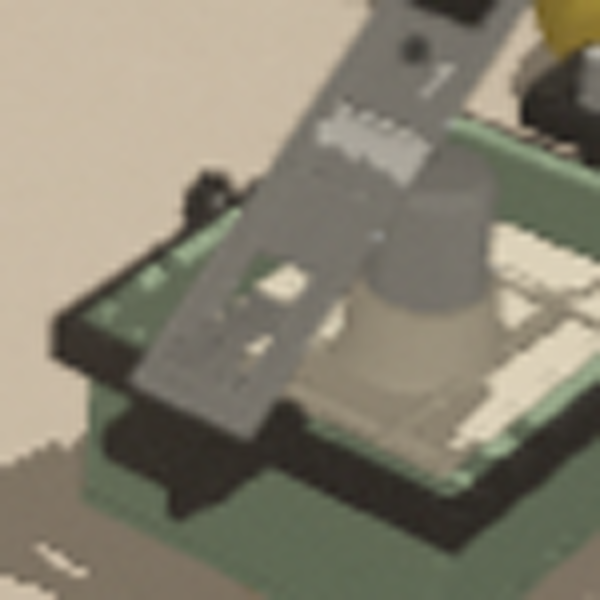

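```bash
python3 -m jog '[[[-0.0008,0.00055,0],[0,0,0]],[[-0.0008,0.00055,0],[0,0,0]]]' >/dev/null
python3 -c "
from h import *
where()"
python3 -m jog '[[[-0.0008,0.00055,0],[0,0,0]],[[-0.0008,0.00055,0],[0,0,0]]]' >/dev/null
python3 -c "
from h import *
where()"
```

```text
t 11.32 toe [-8.8 -0.3 80.5] eye [10.  -0.3 92.9] end-179 [-16.6  -0.3 193.2] tilt 33.3 yaw 13.70 roll 0.01 F(press) [ 0.6 -0.1 -2.2] M [-0.14  0.59 -0.03]
t 11.48 toe [-8.2 -0.2 80.2] eye [10.6 -0.2 92.6] end-179 [-1.580e+01 -1.000e-01  1.928e+02] tilt 33.3 yaw 13.71 roll 0.02 F(press) [-1.5 -0.5 -2.2] M [-0.18  0.87  0.  ]
```

```bash
python3 -m jog '[[[-0.0008,0.00055,0],[0,0,0]],[[-0.0008,0.00055,0],[0,0,0]]]' >/dev/null
python3 -c "
from h import *
where()
for th,x,z in((28,-8.1,80.6),(23,-8.,80.8),(18,-7.8,81),(14,-7.7,81.2)):print(th);plan(x,z,th)"
```

```text
t 11.65 toe [-7.5 -0.  80. ] eye [11.3 -0.  92.3] end-179 [-15.1   0.  192.4] tilt 33.3 yaw 13.71 roll 0.03 F(press) [-4.2 -0.5 -3.9] M [-0.37  1.35  0.07]
28
shift [-0.0015  0.0125 -0.    ] rot [ 0.0007  0.0002 -0.0919] world d [ 7.9  2.  -9.6]
23
shift [-0.0022  0.0251 -0.    ] rot [ 0.0007  0.0002 -0.1792] world d [ 15.2   3.7 -19.8]
18
shift [-0.0018  0.0378  0.    ] rot [ 7.000e-04  2.000e-04 -2.664e-01] world d [ 21.6   5.3 -30.7]
14
shift [-0.0007  0.0479  0.    ] rot [ 7.000e-04  3.000e-04 -3.363e-01] world d [ 26.    6.4 -39.6]
```

```bash
python3 -m jog '[[[-0.0008,0.0062,0],[0,0,-0.046]],[[-0.0015,0.0125,0],[0,0,-0.092]],[[-0.002,0.0188,0],[0,0,-0.136]],[[-0.0022,0.0251,0],[0,0,-0.179]],[[-0.0022,0.0251,0],[0,0,-0.179]]]' >/dev/null
python3 -c "
from h import *
where()
for th,x,z in((18,-8.,81),(14,-7.9,81.2),(12,-7.9,81.3)):print(th);plan(x,z,th)"
```

```text
t 12.07 toe [-7.6  0.3 80.7] eye [13.1  0.4 89.4] end-179 [  2.2   0.6 160.4] tilt 22.9 yaw 13.78 roll 0.08 F(press) [-6.3 -0.4 -3.5] M [-0.29  1.47  0.03]
18
shift [-0.0014  0.0119  0.0005] rot [ 0.002   0.0014 -0.0852] world d [  5.9   1.  -10.4]
14
shift [-0.0021  0.022   0.0005] rot [ 0.002   0.0015 -0.155 ] world d [ 10.3   2.  -19.4]
12
shift [-0.0021  0.027   0.0005] rot [ 0.0019  0.0015 -0.1899] world d [ 12.2   2.5 -24. ]
```

```bash
python3 -m jog '[[[-0.0007,0.006,0.0003],[0.001,0.001,-0.042]],[[-0.0014,0.0119,0.0005],[0.002,0.0015,-0.085]],[[-0.0018,0.017,0.0005],[0.002,0.0015,-0.12]],[[-0.0021,0.022,0.0005],[0.002,0.0015,-0.155]],[[-0.0021,0.022,0.0005],[0.002,0.0015,-0.155]]]' >/dev/null
python3 -c "
from h import *
where()
for th,x,z in((9,-8.,81.4),(5,-8,81.8)):print(th);plan(x,z,th)
d=snap('scene');c=d['color'][200:290,290:400,::-1];cv2.imwrite('pics/p7.png',cv2.resize(c,None,fx=6.5,fy=6.5,interpolation=cv2.INTER_CUBIC))
d=snap('top');c=d['color'][130:260,310:400,::-1];cv2.imwrite('pics/p8.png',cv2.resize(c,None,fx=4.5,fy=4.5,interpolation=cv2.INTER_CUBIC))"
```

```text
t 12.48 toe [-8.1  0.2 81. ] eye [13.7  0.2 86.5] end-179 [ 11.8   0.  130.8] tilt 14.1 yaw 13.66 roll 0.05 F(press) [-6.2  0.5 -4.4] M [-0.29  1.19  0.02]
9
shift [-0.0018  0.0125  0.0001] rot [ 0.0008 -0.0007 -0.0883] world d [  4.7   1.1 -11.7]
5
shift [-0.0024  0.0223  0.0001] rot [ 0.0008 -0.0007 -0.1581] world d [  7.5   1.8 -21. ]
```

View pics/p7.png

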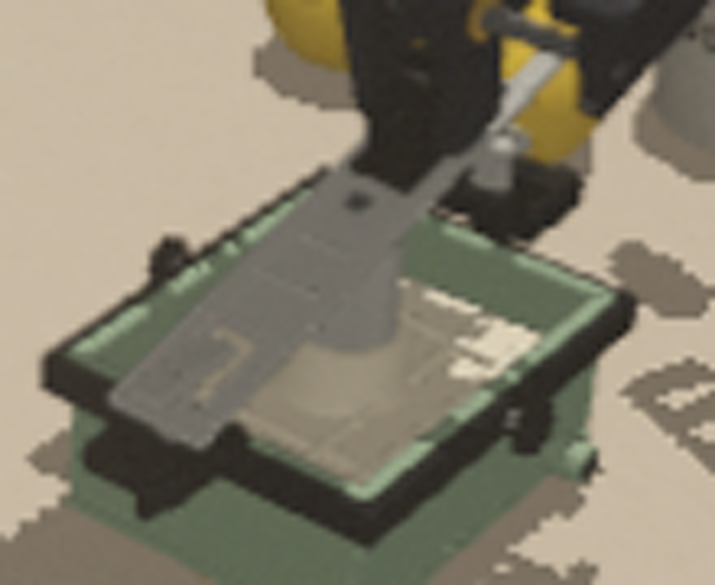

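View pics/p8.png

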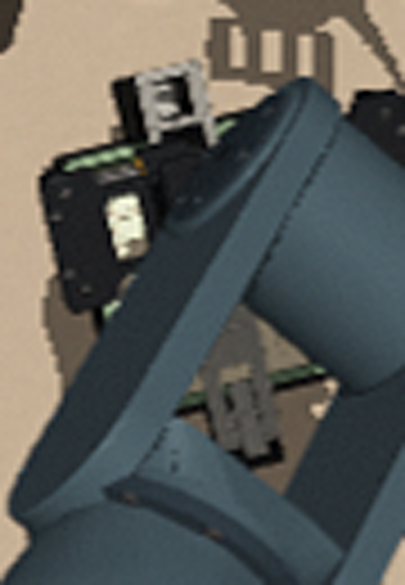

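```bash
python3 -m jog '[[[-0.0009,0.0063,0],[0.001,-0.001,-0.044]],[[-0.0018,0.0125,0],[0.001,-0.001,-0.088]],[[-0.0018,0.0125,0],[0.001,-0.001,-0.088]]]' >/dev/null
python3 -c "
from h import *
where()
for th,x,z in((7,-8.,81.6),(4,-8,82)):print(th);plan(x,z,th)"
```

```text
t 12.83 toe [-8.1 -0.3 81.6] eye [14.1 -0.3 85.1] end-179 [ 15.4  -0.3 113.8] tilt 9.0 yaw 13.70 roll -0.04 F(press) [-6.6 -0.6 -2. ] M [-0.46  1.24  0.05]
7
shift [-0.0009  0.0052 -0.0003] rot [-0.0007  0.     -0.0355] world d [ 1.6  0.7 -4.9]
4
shift [-0.0018  0.0124 -0.0003] rot [-0.0007  0.     -0.0879] world d [  3.5   1.2 -11.9]
```

```bash
python3 -m jog '[[[-0.0009,0.0052,-0.0003],[0,0,-0.035]],[[-0.0018,0.0124,-0.0003],[0,0,-0.088]],[[-0.0018,0.0124,-0.0003],[0,0,-0.088]]]' >/dev/null
python3 -c "
from h import *
where()
for th,x,z in((2,-8.,82),(0,-8,82)):print(th);plan(x,z,th)
d=snap('scene');c=d['color'][200:290,290:400,::-1];cv2.imwrite('pics/p9.png',cv2.resize(c,None,fx=6.5,fy=6.5,interpolation=cv2.INTER_CUBIC))
d=snap('top');c=d['color'][130:170,320:380,::-1];cv2.imwrite('pics/p10.png',cv2.resize(c,None,fx=10,fy=10,interpolation=cv2.INTER_CUBIC))"
```

```text
t 13.08 toe [-7.9 -0.3 82.3] eye [14.5 -0.3 83.9] end-179 [17.6 -0.3 96.6] tilt 4.0 yaw 13.71 roll -0.06 F(press) [-9.3 -1.5  1.9] M [-0.55  1.57  0.1 ]
2
shift [-0.0007  0.0054 -0.0003] rot [-0.001   0.0002 -0.0351] world d [ 0.9  0.5 -5.3]
0
shift [-0.0013  0.0104 -0.0003] rot [-0.001   0.0001 -0.07  ] world d [  1.9   0.7 -10.3]
```

View pics/p9.png

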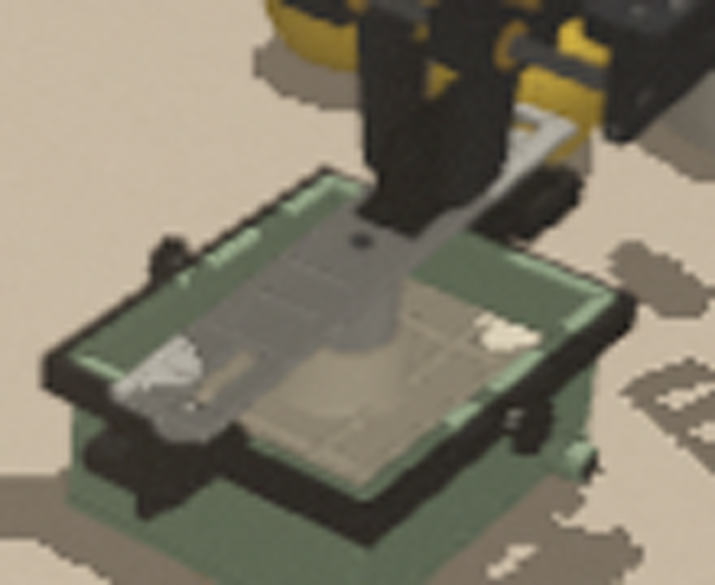

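View pics/p10.png

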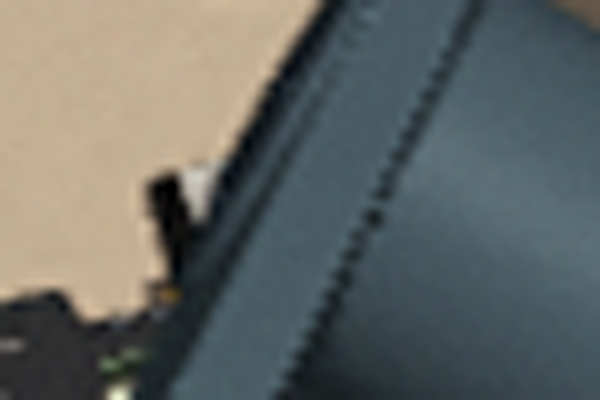

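```bash
python3 -m jog '[[[-0.0002,0.0027,-0.0003],[-0.001,0,-0.018]],[[-0.0003,0.0054,-0.0003],[-0.001,0,-0.035]],[[-0.0003,0.0054,-0.0003],[-0.001,0,-0.035]]]' >/dev/null
python3 -c "
from h import *
where()
for th,x,z in((0,-8.2,82),):print(th);plan(x,z,th)"
```

```text
t 13.43 toe [-8.  -0.4 82.5] eye [14.5 -0.4 83.4] end-179 [17.9 -0.5 90.4] tilt 2.2 yaw 13.68 roll -0.04 F(press) [-7.1 -0.6  3.1] M [-0.4   1.34  0.02]
0
shift [-0.0006  0.0061 -0.0005] rot [-0.0008 -0.0004 -0.0385] world d [ 0.7  0.6 -6. ]
```

```bash
python3 -m jog '[[[-0.0003,0.002,-0.0003],[0,0,-0.013]],[[-0.0004,0.004,-0.0005],[-0.001,0,-0.026]],[[-0.0004,0.004,-0.0005],[-0.001,0,-0.026]]]' >/dev/null
python3 -c "
from h import *
where()
for th,x,z in((0,-8.2,82),):print(th);plan(x,z,th)"
```

```text
t 13.68 toe [-8.  -0.3 82.6] eye [14.5 -0.3 82.9] end-179 [18.  -0.4 85.3] tilt 0.8 yaw 13.68 roll -0.03 F(press) [-6.5 -1.1  4.4] M [-0.47  1.19 -0.  ]
0
shift [-0.0001  0.0025 -0.0003] rot [-0.0006 -0.0003 -0.0133] world d [ 0.   0.4 -2.5]
```

```bash
python3 -m jog '[[[0,0.001,-0.0002],[0,0,-0.007]],[[0,0.002,-0.0003],[-0.0006,0,-0.0133]],[[0,0.002,-0.0003],[-0.0006,0,-0.0133]]]' >/dev/null
python3 -c "
from h import *
where()"; python3 -m jog '[[[0,0.001,0],[0,0,-0.005]],[[0,0.001,0],[0,0,-0.005]]]' >/dev/null
python3 -c "
from h import *
where()"
```

```text
t 13.93 toe [-8.  -0.3 82.8] eye [14.5 -0.3 82.8] end-179 [18.  -0.3 83. ] tilt 0.1 yaw 13.67 roll -0.03 F(press) [-5.6 -1.4  4.3] M [-0.54  1.1   0.04]
t 14.10 toe [-8.  -0.3 83. ] eye [14.5 -0.3 82.9] end-179 [18.  -0.4 82.3] tilt -0.2 yaw 13.67 roll -0.03 F(press) [-6.1 -1.1  6.3] M [-0.45  1.24  0.07]
```

```bash
python3 -m jog '[[[0,0.001,0],[0,0,-0.005]],[[0,0.001,0],[0,0,-0.005]]]' >/dev/null
python3 -c "
from h import *
where()"; python3 -m jog '[[[0,0.001,0],[0,0,-0.004]],[[0,0.001,0],[0,0,-0.004]]]' >/dev/null
python3 -c "
from h import *
where()"
```

```text
t 14.27 toe [-8.1 -0.4 83.6] eye [14.4 -0.4 83.5] end-179 [17.9 -0.5 81.9] tilt -0.5 yaw 13.67 roll -0.04 F(press) [-10.1   1.1  12.6] M [-0.19  1.59  0.09]
t 14.43 toe [-8.1 -0.4 84.2] eye [14.4 -0.4 83.9] end-179 [17.9 -0.5 81.6] tilt -0.7 yaw 13.67 roll -0.05 F(press) [-12.2   3.2  19.4] M [0.01 1.94 0.05]
```

```bash
python3 -m jog '[[[0.0005,-0.0010,0],[0,0,0.004]],[[0.002,-0.0010,0],[0,0,0.004]],[[0.003,-0.0010,0],[0,0,0.004]],[[0.003,-0.0010,0],[0,0,0.004]]]' >/dev/null
python3 -c "
from h import *
where()"
```

```text
t 14.77 toe [-8.7 -0.5 83. ] eye [13.8 -0.5 82.9] end-179 [17.3 -0.7 82.5] tilt -0.1 yaw 13.64 roll -0.13 F(press) [ 2.9 -0.5  4.9] M [0.06 0.01 0.01]
```

```bash
python3 -m jog '[[[0.001,0.0005,0],[0,0,-0.001]],[[0.002,0.0005,0],[0,0,-0.001]],[[0.003,0.0005,0],[0,0,-0.001]],[[0.004,0.0005,0],[0,0,-0.001]],[[0.004,0.0005,0],[0,0,-0.001]]]' >/dev/null
python3 -c "
from h import *
where()"
```

```text
t 15.18 toe [-12.3  -0.7  82.8] eye [10.2 -0.7 82.8] end-179 [13.7 -0.9 82.3] tilt -0.2 yaw 13.65 roll -0.16 F(press) [3.2 0.5 5.5] M [ 0.13 -0.19 -0.03]
```

```bash
python3 -m jog '[[[0.001,0.0002,-0.0003],[0,0,0]],[[0.002,0.0002,-0.0005],[0.002,0,0]],[[0.003,0.0002,-0.0005],[0.002,0,0]],[[0.004,0.0002,-0.0005],[0.002,0,0]],[[0.004,0.0002,-0.0005],[0.002,0,0]]]' >/dev/null
python3 -c "
from h import *
where()"
```

```text
t 15.60 toe [-16.2  -0.4  82.7] eye [ 6.3 -0.4 82.7] end-179 [ 9.8 -0.5 82.2] tilt -0.1 yaw 13.65 roll -0.29 F(press) [ 3.2 -0.7  7.2] M [ 0.09 -0.21  0.01]
```

```bash
python3 -m jog '[[[0.001,0,0],[0,0,0]],[[0.002,0,0],[0,0,0]],[[0.0025,0,0],[0,0,0]],[[0.0025,0,0],[0,0,0]]]' >/dev/null
python3 -c "
from h import *
where()"
```

```text
t 15.93 toe [-18.6  -0.3  82.7] eye [ 3.9 -0.3 82.7] end-179 [ 7.4 -0.5 82.2] tilt -0.1 yaw 13.65 roll -0.29 F(press) [ 2.9 -0.1  6.4] M [ 0.08 -0.23  0.02]
```

```bash
python3 -m jog '[[[0.001,0,0],[0,0,0]],[[0.002,0,0],[0,0,0]],[[0.002,0,0],[0,0,0]]]' >/dev/null
python3 -c "
from h import *
where()"; python3 -m jog '[[[0.001,0,0],[0,0,0]],[[0.001,0,0],[0,0,0]]]' >/dev/null
python3 -c "
from h import *
where()"
```

```text
t 16.18 toe [-20.7  -0.3  82.7] eye [ 1.8 -0.3 82.7] end-179 [ 5.3 -0.5 82.2] tilt -0.1 yaw 13.65 roll -0.28 F(press) [3.3 0.3 6.5] M [ 0.13 -0.25 -0.01]
t 16.35 toe [-21.7  -0.3  82.7] eye [ 0.8 -0.4 82.7] end-179 [ 4.3 -0.5 82.2] tilt -0.1 yaw 13.65 roll -0.29 F(press) [3.  0.  6.4] M [ 0.11 -0.25 -0.02]
```

```bash
python3 -m jog '[[[0.001,0,0],[0,0,0]],[[0.001,0,0],[0,0,0]]]' >/dev/null
python3 -c "
from h import *
where()"
```

```text
t 16.52 toe [-22.   -0.3  82.6] eye [ 0.5 -0.3 82.5] end-179 [ 4.  -0.5 82.3] tilt -0.1 yaw 13.65 roll -0.30 F(press) [ 5.7 -0.6  4.7] M [ 0.17 -0.62 -0.02]
```

```bash
python3 -m jog '[[[0.001,0,0],[0,0,0]],[[0.001,0,0],[0,0,0]]]' >/dev/null
python3 -c "
from h import *
where()
d=snap('top');c=d['color'][130:250,310:400,::-1];cv2.imwrite('pics/q1.png',cv2.resize(c,None,fx=5,fy=5,interpolation=cv2.INTER_CUBIC))"
```

```text
t 16.68 toe [-22.1  -0.3  82.3] eye [ 0.4 -0.4 82.3] end-179 [ 3.9 -0.5 82.5] tilt 0.1 yaw 13.64 roll -0.32 F(press) [10.6  0.1  2. ] M [ 0.32 -1.27  0.05]
```

View pics/q1.png

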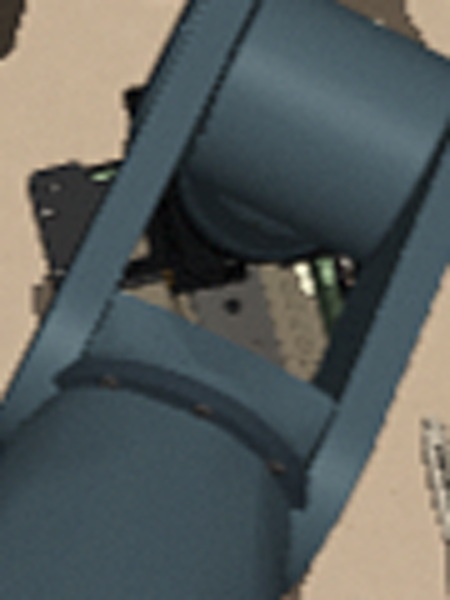

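```bash
python3 -m jog '[[[-0.0012,0,0],[0,0,-0.001]],[[-0.0012,-0.001,0],[0,0,-0.001]],[[-0.0012,-0.002,0],[0,0,-0.001]],[[-0.0012,-0.002,0],[0,0,-0.001]]]' >/dev/null
python3 -c "
from h import *
where()"; python3 -m jog '[[[0,-0.0008,0],[0,0,0]],[[0,-0.0015,0],[0,0,0]],[[0,-0.0015,0],[0,0,0]]]' >/dev/null
python3 -c "
from h import *
where()"
```

```text
t 17.07 toe [-22.1  -0.3  84.6] eye [ 0.4 -0.3 84.5] end-179 [ 3.9 -0.5 84. ] tilt -0.2 yaw 13.66 roll -0.29 F(press) [ 6.8 -1.2  3.1] M [ 0.07 -0.63 -0.01]
t 17.32 toe [-22.   -0.3  85.9] eye [ 0.5 -0.3 85.9] end-179 [ 4.  -0.4 85.3] tilt -0.2 yaw 13.65 roll -0.29 F(press) [ 6.4 -0.5  1.7] M [ 0.09 -0.77  0.02]
```

```bash
python3 -m jog '[[[0,-0.0008,0],[0,0,0]],[[0,-0.0008,0],[0,0,0]]]' >/dev/null
python3 -c "
from h import *
where()"; python3 -m jog '[[[0,-0.0005,0],[0,0,0.002]],[[0,-0.0005,0],[0,0,0.002]]]' >/dev/null
python3 -c "
from h import *
where()"
```

```text
t 17.48 toe [-22.1  -0.2  86.6] eye [ 0.4 -0.2 86.5] end-179 [ 3.9 -0.4 86. ] tilt -0.2 yaw 13.65 roll -0.28 F(press) [ 6.2 -0.6  2.3] M [ 0.1  -0.76  0.03]
t 17.65 toe [-22.1  -0.2  86.7] eye [ 0.4 -0.2 86.6] end-179 [ 3.9 -0.4 86.5] tilt -0.1 yaw 13.65 roll -0.28 F(press) [ 6.1 -0.9  1.5] M [ 0.03 -0.91  0.07]
```

```bash
python3 -m jog '[[[-0.0007,-0.0006,0],[0,0,0.001]],[[-0.0007,-0.0006,0],[0,0,0.001]]]' >/dev/null
python3 -c "
from h import *
where()"; python3 -m jog '[[[0,-0.0008,0],[0,0,0]],[[0,-0.0008,0],[0,0,0]]]' >/dev/null
python3 -c "
from h import *
where()"
```

```text
t 17.82 toe [-22.1  -0.2  86.8] eye [ 0.4 -0.2 86.8] end-179 [ 3.9 -0.4 86.5] tilt -0.1 yaw 13.65 roll -0.26 F(press) [ 4.7 -2.4  0.5] M [-0.18 -0.64  0.06]
t 17.98 toe [-22.1  -0.2  86.8] eye [ 0.4 -0.2 86.8] end-179 [ 3.9 -0.4 86.5] tilt -0.1 yaw 13.64 roll -0.26 F(press) [ 6.6 -3.9 -6.5] M [-0.35 -1.1   0.09]
```

```bash
python3 -m jog '[[[-0.0010,0.0006,0.0006],[0,0,0]],[[-0.0010,0.0006,0.0006],[0,0,0]]]' >/dev/null
python3 -c "
from h import *
where()"
```

```text
t 18.15 toe [-22.1  -0.3  86.9] eye [ 0.4 -0.3 86.8] end-179 [ 3.9 -0.5 86. ] tilt -0.3 yaw 13.63 roll -0.19 F(press) [ 5.5 -1.1  2.5] M [ 0.   -0.6   0.03]
```

```bash
python3 -m jog '[[[0,0,0],[0,0,0]],[[0,0,0],[0,0,0]],[[0,0,0],[0,0,0]],[[0,0,0],[0,0,0]]]' 0.032 10
python3 -c "
from h import *
where()
d=snap('scene');c=d['color'][200:290,290:400,::-1];cv2.imwrite('pics/q2.png',cv2.resize(c,None,fx=6.5,fy=6.5,interpolation=cv2.INTER_CUBIC))"
```

```text
time: 18.48
tcp_pos: [575.4, -172.3, 109.3]
eef_rot: [[-0.972, -0.011, 0.236], [-0.236, -0.004, -0.972], [0.012, -1.0, 0.001]]
force: [-0.0, 0.2, 0.2]
grip_width: 31.9
t 18.48 toe [-24.5   0.9  86. ] eye [-2.   0.9 85.8] end-179 [ 1.4  0.7 83.6] tilt -0.7 yaw 13.64 roll -0.06 F(press) [0.  0.2 0.2] M [-0.03  0.17 -0.03]
```

View pics/q2.png

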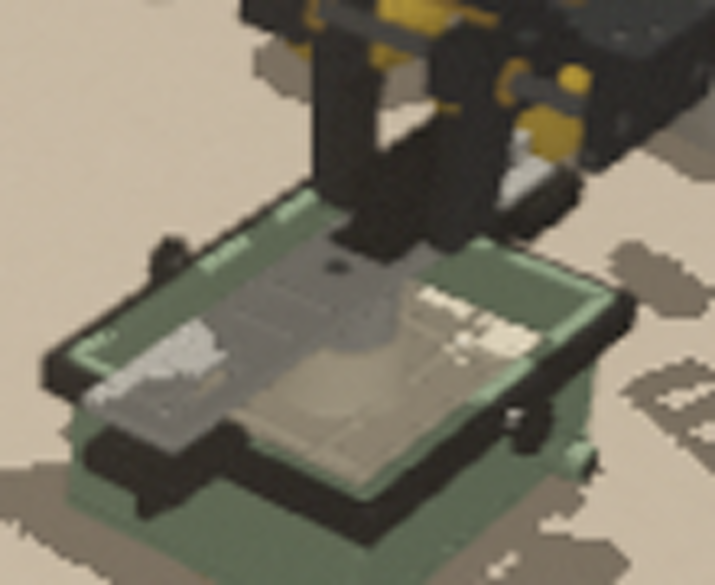

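```bash
python3 -m jog '[[[0,-0.01,0],[0,0,0]],[[0,-0.025,0],[0,0,0]],[[0,-0.05,0],[0,0,0]],[[0,-0.09,0],[0,0,0]],[[0,-0.13,0],[0,0,0]],[[0.02,-0.17,0.03],[0,0,0]],[[0.05,-0.20,0.06],[0,0,0]],[[0.07,-0.22,-0.0],[0,0,0]]]'
python3 -m jog '[[[0.03,-0.05,-0.04],[0,0,0]],[[0.06,-0.08,-0.08],[0,0,0]],[[0.1,-0.08,-0.12],[0,0,0]],[[0.1,-0.08,-0.16],[0,0,0]],[[0.1,-0.08,-0.20],[0,0,0]],[[0.1,-0.08,-0.24],[0,0,0]],[[0.1,-0.08,-0.28],[0,0,0]],[[0.1,-0.08,-0.28],[0,0,0]]]'
python3 -c "
from h import *
d=snap('scene');c=d['color'][200:290,290:400,::-1];cv2.imwrite('pics/q3.png',cv2.resize(c,None,fx=6.5,fy=6.5,interpolation=cv2.INTER_CUBIC))
cv2.imwrite('pics/q5.png',d['color'][:,:,::-1])
d=snap('top');c=d['color'][130:250,310:400,::-1];cv2.imwrite('pics/q4.png',cv2.resize(c,None,fx=5,fy=5,interpolation=cv2.INTER_CUBIC))"
```

```text
time: 19.2
tcp_pos: [526.2, -209.1, 320.8]
eef_rot: [[-0.973, -0.008, 0.231], [-0.231, -0.01, -0.973], [0.01, -1.0, 0.008]]
force: [-0.5, 0.1, -0.1]
grip_width: 31.9
time: 19.87
tcp_pos: [361.8, 48.1, 399.6]
eef_rot: [[-0.972, -0.008, 0.235], [-0.235, -0.005, -0.972], [0.009, -1.0, 0.003]]
force: [0.9, 0.6, 0.4]
grip_width: 32.6
```

View pics/q3.png

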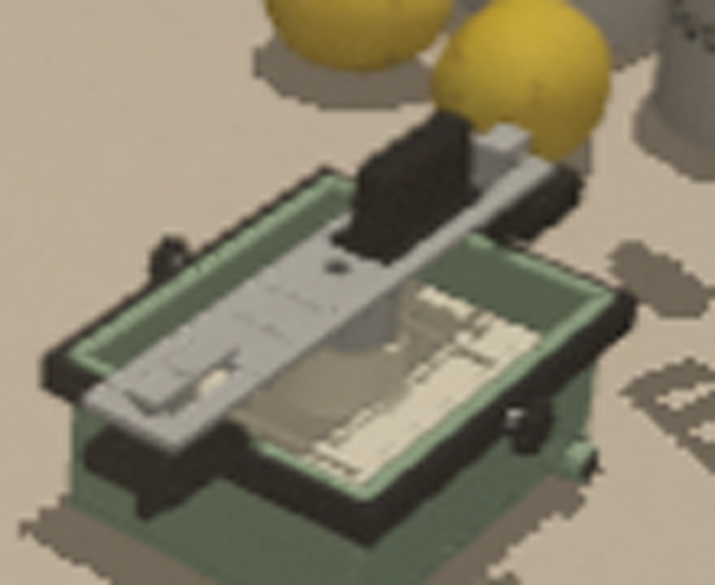

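View pics/q4.png

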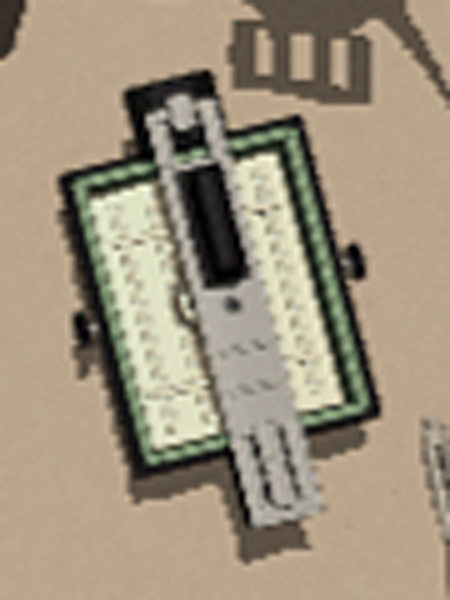

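View pics/q5.png

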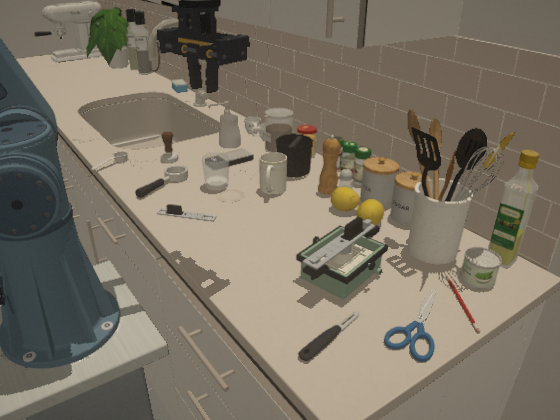

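```bash
python3 - <<'E'
from h import *
d=snap('top');g=lambda x,y:onz(d,(x+.5)/5-.5+310,(y+.5)/5-.5+130,89)[:2]
a=(g(148,116)+g(214,99))/2;b=(g(252,526)+g(323,509))/2
v=a-b;L=np.linalg.norm(v);print(L,np.degrees(np.arctan2(v[1],v[0])))
m=(a+b)/2+v/L*11  # bar origin
ex=v/L;dS=m-90*ex-S0;c,s=np.cos(PSI),np.sin(PSI);print("eye in stud frame",c*dS[0]+s*dS[1],-s*dS[0]+c*dS[1])
bot.close_job()
E
```

```text
209.62465166360116 13.383242168616416
eye in stud frame -0.1225513208598728 0.9756500033290125
the job is handed in; nothing more can be done
```

The tofu press is closed with the larger bar, and I handed the job in at about 20 s. The hand-in gives no verdict.

- **Entry:** I tilted the bar 33° and felt for the T-head's top, which put the hoop about 7.5 mm above its lowest place. The eye then went down over the near wing and on to the neck. Contact there showed as about 4 N at a toe reading of -7.5 to -8.5 mm in the stud's frame, with the toe about 80 mm up.
- **Levering and latching:** I levered the bar down until it met the pads, then drew it back 14 mm until the slot's end stood against the catch. That matches the 13.5 mm expected. The spring then lifted it under the T-head and nose, which I felt as a stop, and I let go.
- **Forces:** The largest tool force read was about 23 N, at the pads. The robot measures this as one net force, so the sum of the bar's contacts on the press was not measured directly.
- **Last checks:**
  - The pictures show the bar staying put with the gripper clear, the T-head through the eye and the nose over the cross strip.
  - From the top camera the eye is at -0.1 mm along and +1.0 mm across from the stud, and the bar lies at 13.4° against about 13.7° for the press.
  - The glass, the mug and the spot where the peeler lay look unchanged in the last picture, but I did not measure them.
- **Disagreements:** The felt contacts along the bar lay about 1.4 mm from where the cameras put the stud, within the calibration and grip uncertainty. The final force on the spring cap could not be measured. I inferred it from the height at which the bar stopped.

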